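# Thread three toy wheels onto the rod and hang them to dry

### The arm

A 6-joint arm with a two-finger parallel gripper is mounted at the origin on the work surface. World frame = base frame: x ahead of the robot, y to its left, z up, the work surface at z = 0. Lengths are in mm, angles in degrees, forces in N, time in s.
With the tool pointing down it reaches from about 350 to 850 mm from the base axis. Payload 8.1 kg.
Tool frame: the origin (TCP) lies midway between the tips of the shut fingers; the grasp point (between the pads) lies 19 mm behind it (r.pinch_z is the distance from the TCP to the grasp point, in mm); z points along the fingers, y is the line along which they close (so a half turn about z gives the same grasp; the last joint's range is limited). The gripper opens to 85 mm and grips with 20 to 120 N. Pads are 22 mm wide; open, the fingers measure 114 mm over their backs; the gripper's body (76 mm by 85 mm) begins 54 mm behind the grasp point. The pads swing forward as they close: fully open they stand 13 mm farther back than shut.
Start: joints at [-80.237, 7.471, 85.268, -0, 87.261, -4.893], TCP at [151.832, -580.476, 231.292] pointing down, gripper open.
Joint ranges: [-169.43, 169.43], [-51.17, 129.36], [1.28, 143.12], [-76.62, 256.62], [0, 156.53], [-152.29, 152.29]. Speed limits (degrees/s): [136.94, 136.94, 159.86, 180, 180, 180].

### API

Orientations are given as [roll, pitch, yaw] about the fixed x, y, z axes, in that order (R = Rz(yaw) Ry(pitch) Rx(roll)).
In Python, from bench import sensors, optics, job, r gives the robot as it stands.
- The arm moves only by the tool play_rows, never from a script. Its argument "motion" is a list that holds one entry, the list of rows, each a list of 6 numbers: the shift along the tool's x, y, z in cm, then the turn, a rotation vector about the tool's x, y, z in degrees. In form: [[[x, y, z, ax, ay, az], ...]]. A call has 1 to 5 rows; each row is the pose to reach, as a shift and turn from the pose commanded when the call began, along the tool's axes at that moment; what a row does not reach only later rows make up. A row lasts 1/10 s, in which the tool goes at most 50 mm and 8.59 degrees, less where a joint would pass 70% of its speed; a pose out of reach is approached as far as the arm can. A call with a gripper value outside its range is refused whole. "jaw" is the opening, from 0 (shut) to 1 (fully open), set as the call begins (left out, the last holds). The fingers move at their own pace and stop on an object; "squeeze" is the grip in N (left out, the last holds). Time passes only in rows, so rows that repeat a pose let the fingers close. It gives the time, the measured TCP pose, the force, the opening and the grip force at its end, in the units of the state.
- sensors.sense(): the state, without advancing time (a new reading comes with each control period).
- optics.snapshot(name): name is "side" or "top"; returns a dict with "pixels" (400x640x3 uint8, red, green, blue), "mtx" (3x3 intrinsics, pixels), "R" (3x3) and "t" (3): a world point X has camera coordinates R X + t. Camera axes: x right, y down, z forward; pixel columns grow to the right and rows downward; lengths in mm; the calibration is good to about 2 mm. A picture is of the moment at which its call begins. There is no depth.
- job.hand_in(): hands the job in; it is judged then, once.
The state is a dict: "time": time; "joint_pos": joint angles; "qd": joint speeds; "joint_efforts": joint torques, N m; "tool_pos": TCP position; "tcp_rot": TCP orientation; "ft_force": force on the tool from outside, world axes, zero at the start; "wrist_torque": the same for the moment, N m; "finger_gap": finger opening in mm; "grip_force": force on a finger pad.
Only numpy, scipy, OpenCV 4.12 (cv2) and the standard library are available. Lean on these libraries where they do the work, as an engineer would, in place of code of your own. Each camera call takes 0.05 s, during which the arm holds its last target. There are 200 camera calls.

### The job

Take the rod off the drying stand by its handle and thread it gently through all three wooden wheels in the rack, until its tip firmly presses the sprung plunger at the rack's end, without bottoming it or forcing a wheel. Then lift the three wheels out together on the rod and lay it back in both notches of the stand, the wheels hanging between the uprights, and let go. Leave the glue bottle, block and toy car body undisturbed.

Things in the scene. Friction and masses are not known exactly. Their poses are not given: they have to be found in the camera images.
- rack: Fixed brown wooden rack holding three wheels on edge. Origin: underside, on the work surface, below the middle wheel. x: threading direction, from the open end to the stop; z up. Base 12 mm thick, 70 wide, x -45 to 175 mm. Wheel centres near x = -20, 0, 20, z = 37 mm; each may stand up to 5 mm off in y, so the holes are NOT in line, and can be nudged sideways within that play.
- rack_gap (a point): Point on the rack at x = 0, y = 0, z = 37 mm (height of the holes), axes as the rack. The slots are 15 mm long in x, parted by pairs of 5 mm thick posts at x = -30, -10, 10 and 30 mm, 47 mm high, with a gap between each pair for the rod from y = -13 to 13 mm. A wheel that the rod bears on sideways or down drags on the rod with a few N.
- rack_end (a point): Point on the rack at x = 86, y = 0, z = 37 mm. The sprung stop's plunger, a 26 mm steel disc facing the wheels, is clamped anew each time, so its free face lies 0 to 30 mm beyond this point in x: NOT measured, to be felt. It yields about 1 N per mm for 10 mm, then is hard. 3 to 6 N is a proper press; over 15 N does damage.
- wheel0_center (a point): Wooden toy wheel nearest the open end of the rack, loose, 20 g: outside diameter 50 mm, thickness 12 mm, round through hole 14 mm. Point at its centre, in the hole. Its x axis is the hole's axis. It stands on edge in the rack. A push on it of more than 15 N from the rod spoils it.
- wheel1_center (a point): The middle wheel, same as wheel0.
- wheel2_center (a point): The wheel nearest the stop, same as wheel0.
- rod_handle (a point): Centre of the square wooden handle (60 mm long, 16 x 16 mm) of the loose rod, on the rod's axis. x axis points along the rod to its tip. A 10 mm aluminium rod runs from the handle's end (x = 30 mm) to the tip at x = 210 mm; the last 8 mm taper to 5 mm diameter. All together 60 g, its weight acting near x = 90 mm. At the start it lies level in the stand's two notches.
- rod_tip (a point): The end of the rod's tapered tip, on its axis, 210 mm from the handle's centre.
- rod_mid (a point): Point on the rod's axis 105.5 mm from the handle's centre: it belongs midway between the stand's uprights.
- rod: The same rod as a whole; origin at the handle's centre, x along the rod to its tip.
- wheel0: Wheel0 as a whole; origin at its centre.
- wheel1: Wheel1 as a whole; origin at its centre.
- wheel2: Wheel2 as a whole; origin at its centre.
- stand: Fixed drying stand of dark wood: base 150 x 50 x 10 mm, two 10 mm thick uprights at x = -57.5 and 57.5 mm, each with a 90 degree V notch open upwards (top at z = 73 mm). Origin: underside, at its middle, on the work surface; x runs from upright to upright, z up. A rod lying in the notches has its axis level along x at y = 0, z = 62 mm.
- glue_center (a point): Yellow glue bottle, 56 mm across, 160 mm tall, upright; point half-way up. Leave alone.
- block: Loose plain wooden block 50 x 50 x 45 mm; origin under its middle. Leave alone.
- car: Loose wooden toy car body 100 x 44 x 46 mm without wheels; origin under its middle. Leave alone.

How it is judged (in metres and radians):
On the way, in this order (a step that is already met when the one before it is completed fails the run):
1. the rod is through all three wheels and its tip presses on the sprung plunger with over 2.5 N (y of wheel0_center in the frame of rod_handle between -0.0035 and 0.0035 m and z of wheel0_center in the frame of rod_handle between -0.0035 and 0.0035 m and x of wheel0_center in the frame of rod_handle between 0.033 and 0.2 m and y of wheel1_center in the frame of rod_handle between -0.0035 and 0.0035 m and z of wheel1_center in the frame of rod_handle between -0.0035 and 0.0035 m and x of wheel1_center in the frame of rod_handle between 0.033 and 0.2 m and y of wheel2_center in the frame of rod_handle between -0.0035 and 0.0035 m and z of wheel2_center in the frame of rod_handle between -0.0035 and 0.0035 m and x of wheel2_center in the frame of rod_handle between 0.033 and 0.2 m and contact force between rod and rack above 2.5 N and x of rod_tip in the frame of rack between 0.084 and 0.132 m), for 0.2 s.
2. all three wheels are lifted together on the rod, clear of the rack (y of wheel0_center in the frame of rod_handle between -0.0035 and 0.0035 m and z of wheel0_center in the frame of rod_handle between -0.0035 and 0.0035 m and x of wheel0_center in the frame of rod_handle between 0.033 and 0.2 m and y of wheel1_center in the frame of rod_handle between -0.0035 and 0.0035 m and z of wheel1_center in the frame of rod_handle between -0.0035 and 0.0035 m and x of wheel1_center in the frame of rod_handle between 0.033 and 0.2 m and y of wheel2_center in the frame of rod_handle between -0.0035 and 0.0035 m and z of wheel2_center in the frame of rod_handle between -0.0035 and 0.0035 m and x of wheel2_center in the frame of rod_handle between 0.033 and 0.2 m and height (world z) of each of wheel0_center, wheel1_center, wheel2_center above 0.085 m), for 0.2 s.
At the end, for the whole second after the job is handed in: Rod released, at rest in both notches of the stand (middle within 15 mm lengthwise, 4 mm sideways, 57 to 67 mm high, in line within 0.05 rad), with all three wheels threaded on it (within 3.5 mm of its axis) and hanging between the uprights (within 48 mm of the stand's middle) (y of wheel0_center in the frame of rod_handle between -0.0035 and 0.0035 m and z of wheel0_center in the frame of rod_handle between -0.0035 and 0.0035 m and x of wheel0_center in the frame of rod_handle between 0.033 and 0.2 m and y of wheel1_center in the frame of rod_handle between -0.0035 and 0.0035 m and z of wheel1_center in the frame of rod_handle between -0.0035 and 0.0035 m and x of wheel1_center in the frame of rod_handle between 0.033 and 0.2 m and y of wheel2_center in the frame of rod_handle between -0.0035 and 0.0035 m and z of wheel2_center in the frame of rod_handle between -0.0035 and 0.0035 m and x of wheel2_center in the frame of rod_handle between 0.033 and 0.2 m and x of rod_mid in the frame of stand between -0.015 and 0.015 m and y of rod_mid in the frame of stand between -0.004 and 0.004 m and z of rod_mid in the frame of stand between 0.057 and 0.067 m and angle between the x axis of rod and the x axis of stand, either way round below 0.05 rad and x of wheel0_center in the frame of stand between -0.048 and 0.048 m and x of wheel1_center in the frame of stand between -0.048 and 0.048 m and x of wheel2_center in the frame of stand between -0.048 and 0.048 m and linear speed of each of wheel0, wheel1, wheel2, rod below 0.03 m/s); the robot touches nothing.
It fails at once if the rod pushes on a wheel with more than 15 N (contact force between rod and wheel0 above 15 N or contact force between rod and wheel1 above 15 N or contact force between rod and wheel2 above 15 N).
It fails at once if the rod pushes on the rack or its plunger with more than 15 N (plunger bottomed, or jammed) (contact force between rod and rack above 15 N).
It fails at once if the glue bottle, block or car body is moved more than 20 mm (distance of any of glue_center, block, car from where it was at the start of the episode above 0.02 m).
It also fails if it takes over 72 s, if anything falls off the work surface, if the arm or the gripper's body presses on something with over 40 N, if the wrist force passes 120 N, or if a joint passes its speed limit or range.

## Working session

There is one attempt and no reset: what is moved stays moved. The work goes in short steps, Python scripts to look and compute and a tool call to move; the robot and the scene stay as the last step left them, time stands still between calls to the robot, and variables do not carry over. Pictures are saved under pics/ and viewed, at most 10 in all, crops included, and the job is handed in when it is done.

Besides the shell and the picture viewer there is one more tool, called after ">>>" as name(argument=value, ...) on one line, values as JSON. play_rows: Moves the arm, as the interface text tells. Its arguments: {"type":"object","properties":{"motion":{"type":"array","items":{"type":"array","items":{"type":"array","items":{"type":"number"}}}},"jaw":{"type":"number"},"squeeze":{"type":"number"}},"required":["motion"]}

```bash
mkdir -p pics; ls; cat > /dev/null; python3 - <<'E'
from bench import sensors, optics, job, r
import cv2
s=sensors.sense(); print(s)
for n in("side","top"):
    o=optics.snapshot(n); cv2.imwrite(f"pics/{n}0.png",o["pixels"][:,:,::-1]); print(n,o["mtx"],o["R"],o["t"])
print([a for a in dir(r) if a[0]!='_'])
E
```

```text
pics
{'time': 0.0, 'joint_pos': array([-8.02348985e+01,  7.51523402e+00,  8.53317602e+01, -5.36058391e-04,
        8.72610532e+01, -4.89388493e+00]), 'qd': array([ 0.05120565,  0.09519049, -0.03923554,  0.00898367,  0.03266842,
        0.00088615]), 'joint_efforts': array([ 1.59278916e-03, -5.69391739e+01, -5.00550485e+01, -3.35169661e-04,
        1.46102405e-02, -4.11913243e-05]), 'tool_pos': array([ 151.75292528, -579.907278  ,  230.21934263]), 'tcp_rot': array([-1.79892301e+02, -8.68414215e-03,  1.46590044e+01]), 'ft_force': array([-0.94373921, -0.28803323,  0.85381932]), 'wrist_torque': array([-0.01878312,  0.03475053,  0.00186609]), 'grip_force': 0.0, 'finger_gap': 85.91703320846167}
side [[495.39052007   0.         318.69642618]
 [  0.         495.39052007 194.71273577]
 [  0.           0.           1.        ]] [[ 0.9969979  -0.07620462  0.01371276]
 [-0.03313879 -0.58002349 -0.81392541]
 [ 0.0699786   0.8110275  -0.58080753]] [-510.65486018   74.52233825 1207.75615248]
top [[370.87853993   0.         322.55304275]
 [  0.         370.87853993 202.70273414]
 [  0.           0.           1.        ]] [[ 0.00123118 -0.99999871 -0.00102946]
 [-0.98284192 -0.00102018 -0.18444704]
 [ 0.18444576  0.00123888 -0.98284191]] [   8.86677242  513.83722933 1091.06453377]
['PlanningError', 'pinch_z']
```

View pics/side0.png

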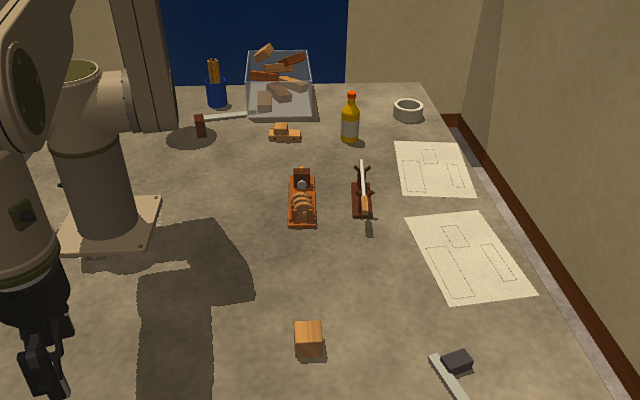

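View pics/top0.png

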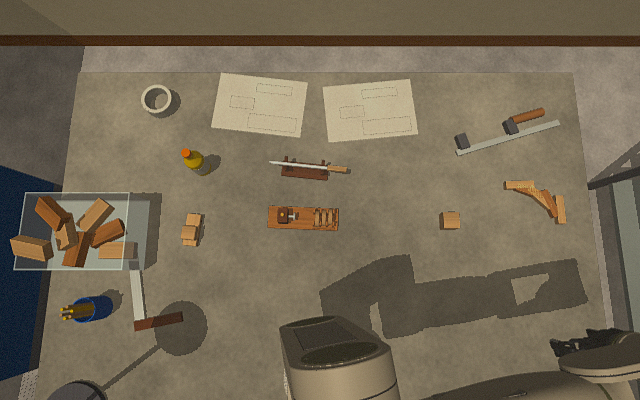

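```bash
python3 - <<'E'
import cv2
for n,(x,y) in {"side":(284,158),"top":(262,154)}.items():
    c=cv2.imread(f"pics/{n}0.png")[y:y+75,x:x+100]
    c=cv2.convertScaleAbs(cv2.resize(c,None,fx=8,fy=8,interpolation=cv2.INTER_CUBIC),alpha=1.2)
    for i in range(0,100,10): cv2.putText(c,str(x+i),(i*8,10),0,.35,(255,255,0)); cv2.line(c,(i*8,12),(i*8,18),(255,255,0))
    for i in range(0,75,10): cv2.putText(c,str(y+i),(0,i*8+4),0,.35,(255,255,0))
    cv2.imwrite(f"pics/{n}0c.png",c)
E
```

```text
(no output)
```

View pics/side0c.png

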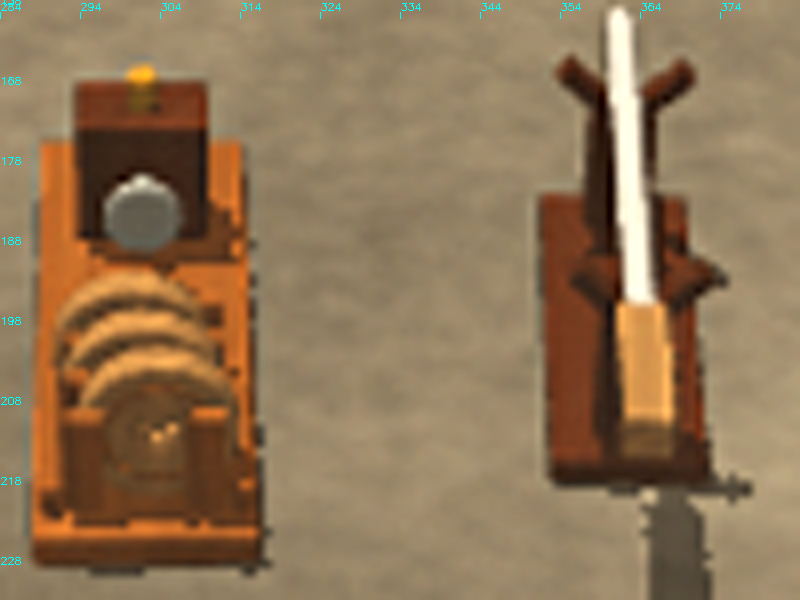

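View pics/top0c.png

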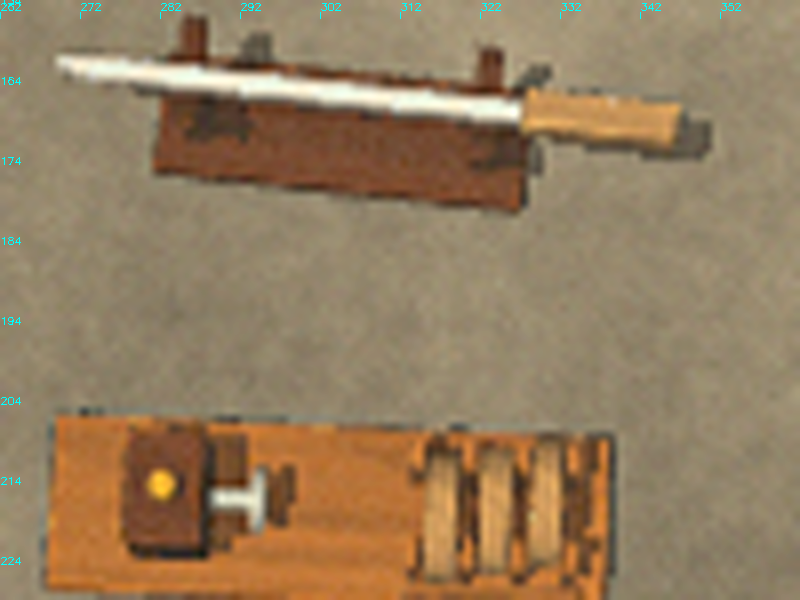

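```bash
cat > h.py <<'E'
import numpy as np, cv2
from scipy.optimize import least_squares
C={'side':(np.array([[495.39052007,0,318.69642618],[0,495.39052007,194.71273577],[0,0,1]]),np.array([[0.9969979,-0.07620462,0.01371276],[-0.03313879,-0.58002349,-0.81392541],[0.0699786,0.8110275,-0.58080753]]),np.array([-510.65486018,74.52233825,1207.75615248])),
'top':(np.array([[370.87853993,0,322.55304275],[0,370.87853993,202.70273414],[0,0,1]]),np.array([[0.00123118,-0.99999871,-0.00102946],[-0.98284192,-0.00102018,-0.18444704],[0.18444576,0.00123888,-0.98284191]]),np.array([8.86677242,513.83722933,1091.06453377]))}
def proj(c,X):
    K,R,t=C[c]; p=np.atleast_2d(X)@R.T+t; p=p@K.T; return p[:,:2]/p[:,2:]
def onz(c,uv,z):  # ray at height z
    K,R,t=C[c]; d=R.T@np.linalg.inv(K)@[uv[0],uv[1],1]; o=-R.T@t
    return o+d*(z-o[2])/d[2]
def tri(s,t):
    return cv2.triangulatePoints(*[C[c][0]@np.c_[C[c][1],C[c][2]] for c in('side','top')],np.array(s,float).reshape(2,1),np.array(t,float).reshape(2,1))
def P(c,u,v): # crop px -> image px (minus half-pixel of resize)
    x,y={'side':(284,158),'top':(262,154)}[c]; return np.array([x+(u+.5)/8-.5,y+(v+.5)/8-.5])
def world(pose,X): # pose x,y,z,yaw(deg)
    a=np.deg2rad(pose[3]); X=np.atleast_2d(np.array(X,float))
    return X@np.array([[np.cos(a),np.sin(a),0],[-np.sin(a),np.cos(a),0],[0,0,1]])+pose[:3]
def fit(obs,p0,freez=True):
    def f(p):
        q=p if not freez else np.array([p[0],p[1],0,p[2]])
        return np.concatenate([(proj(c,world(q,X))[0]-P(c,u,v))  for c,X,u,v in obs])
    s=least_squares(f,p0,loss='soft_l1'); return s.x,s.fun.reshape(-1,2).round(2)
E
python3 - <<'E'
from h import *
rack=[('top',(175,35,12),45,590),('top',(175,-35,12),52,412),('top',(-45,-35,12),612,435),('side',(-45,35,12),33,538),('side',(-45,-35,12),262,538),('side',(175,35,12),42,142),('side',(175,-35,12),243,142)]
p,f=fit(rack,[500,0,90]); print('rack',p,f.tolist()); rp=np.array([p[0],p[1],0,p[2]])
rod=[('top',(-30,0,8),682,124),('top',(30,0,6),523,110),('top',(210,0,0),57,61),('side',(30,0,8),640,302),('side',(210,0,0),618,10),('side',(-30,0,8),648,420)]
p,f=fit(rod,[560,0,62,90],False); print('rod',p,f.tolist())
st=[('top',(75,25,10),155,173),('top',(-75,25,10),520,210),('side',(-75,25,10),548,465),('side',(-75,-25,10),710,465),('side',(75,25,10),540,196),('side',(75,-25,10),685,196)]
p,f=fit(st,[560,0,90]); print('stand',p,f.tolist())
a=np.deg2rad(rp[3]);M=np.array([[np.cos(a),np.sin(a),0],[-np.sin(a),np.cos(a),0],[0,0,1]])
for n,t,s in((0,(547,503),(155,348)),(1,(496,510),(142,312)),(2,(441,515),(133,275))):
    print(n,'top',M@(onz('top',P('top',*t),60)-rp[:3]),'side',M@(onz('side',P('side',*s),62)-rp[:3]))
print(M@(onz('top',P('top',262,500),45)-rp[:3]), M@(onz('side',P('side',142,213),37)-rp[:3]))
for n,t in(('block',(450,220)),('glue',(193,162)),('car',(191,228))):print(n,onz('top',t,40))
E
```

```text
rack [470.34712924   5.68973732  87.72053316] [[0.25, -0.11], [0.89, 0.15], [0.36, 0.07], [-0.07, -0.24], [0.17, -0.59], [-0.05, -0.51], [-0.05, -0.72]]
rod [617.6704935  -33.78168511  60.40652108  83.57901852] [[-0.4, 0.21], [0.02, 0.01], [0.56, 0.36], [0.13, -0.37], [0.18, 0.43], [0.11, -0.24]]
stand [628.43513783  65.19203149  83.76786671] [[0.36, -0.24], [1.05, 0.09], [0.1, -0.77], [-0.12, -0.15], [-0.13, -0.65], [-0.02, -0.11]]
0 top [-18.60267189   0.19700805  60.        ] side [-17.51368165  -2.6475729   62.        ]
1 top [ 0.50180188  3.64593003 60.        ] side [ 1.14416632  1.1222136  62.        ]
2 top [21.12919815  6.39352472 60.        ] side [20.79270976  3.74869964 62.        ]
[90.09419252  1.2355179  45.        ] [91.42317952  0.57108481 37.        ]
block [ 461.76876356 -381.13069609   40.        ]
glue [645.66341232 418.79328447  40.        ]
car [436.26311927 411.14895129  40.        ]
```

The side view shows the rack (disc near 301,185) and the stand with the rod. The rod's handle end is near (365,205) and its tip near (361,159), and it points to +y. The top view shows the rod from (347,170) to (269,162) and the wheels at columns 317, 324 and 330. I'll set out now.

>>> play_rows(motion=[[[11.8,-8.2,1,0,0,-8.5],[15.7,-10.9,2,0,0,-17],[19.6,-13.7,3,0,0,-25.5],[23.6,-16.4,4,0,0,-34],[27.5,-19.2,5,0,0,-42]]], jaw=1, squeeze=80)

```text
time: 0.6
tool_pos: [313.2, -390.5, 196.8]
tcp_rot: [-180.0, -0.0, 57.0]
ft_force: [0.5, -0.7, 0.0]
finger_gap: 85.6
grip_force: 0.0
```

```bash
cat >> h.py <<'E'
from scipy.spatial.transform import Rotation as Ro
def delta(pos,yaw,pitch=0.):
    "tool-axes shift (cm) and turn (deg) from measured pose to target"
    from bench import sensors
    s=sensors.sense(); R=Ro.from_euler('xyz',s['tcp_rot'],degrees=True)
    T=Ro.from_euler('xyz',[180,pitch,yaw],degrees=True)
    print('t',round(s['time'],2),'pos',s['tool_pos'].round(1),'rot',s['tcp_rot'].round(2),'F',s['ft_force'].round(2),'tau',s['wrist_torque'].round(2),'gap',round(s['finger_gap'],1),'grip',round(s['grip_force']))
    print('shift cm',(R.inv().apply(np.array(pos)-s['tool_pos'])/10).round(2),'turn',(R.inv()*T).as_rotvec(degrees=True).round(2))
E
python3 -c "
from h import *
delta([617.7,-33.8,100],83.6)"
```

```text
t 0.6 pos [ 313.2 -390.5  196.8] rot [-1.800e+02 -1.000e-02  5.698e+01] F [ 0.49 -0.66  0.  ] tau [ 0.04 -0.06  0.02] gap 85.6 grip 0
shift cm [46.49  6.09  9.69] turn [-0.000e+00 -1.000e-02 -2.662e+01]
```

>>> play_rows(motion=[[[4.8,0.6,1,0,0,-8],[9.6,1.2,2,0,0,-16],[14.4,1.8,3,0,0,-24],[19.2,2.5,4,0,0,-26.6],[24,3.1,5,0,0,-26.6]]])

```text
time: 1.1
tool_pos: [471.1, -206.9, 146.8]
tcp_rot: [180.0, 0.0, 83.4]
ft_force: [1.2, -0.5, 0.3]
finger_gap: 85.3
grip_force: 0.0
```

```bash
python3 -c "
from h import *
delta([617.7,-33.8,100],83.6)"
```

```text
t 1.1 pos [ 471.1 -206.9  146.8] rot [180.     0.    83.36] F [ 1.2  -0.52  0.28] tau [-0.01  0.03 -0.09] gap 85.3 grip 0
shift cm [18.89 12.56  4.68] turn [ 0.    0.   -0.24]
```

>>> play_rows(motion=[[[4.1,2.7,0,0,0,-0.2],[8.2,5.4,1,0,0,-0.2],[12.3,8.1,2,0,0,-0.2],[16.2,10.8,3.5,0,0,-0.2],[18.9,12.6,4.7,0,0,-0.2]]])

```text
time: 1.6
tool_pos: [618.7, -32.9, 99.1]
tcp_rot: [-180.0, -0.0, 83.6]
ft_force: [-1.0, -0.6, 0.1]
finger_gap: 85.4
grip_force: 0.0
```

```bash
python3 - <<'E'
from h import *
from bench import optics
delta([617.7,-33.8,42],83.6)
c=[]
for n in("side","top"):
    o=optics.snapshot(n)["pixels"][:,:,::-1]
    u,v=proj(n,[618,-34,62])[0].astype(int); x,y=u-25,v-37
    c.append(cv2.resize(o[y:y+75,x:x+50],None,fx=8,fy=8,interpolation=2)); print(n,x,y)
cv2.imwrite('pics/g.png',np.hstack(c))
E
```

```text
t 1.6 pos [618.7 -32.9  99.1] rot [-1.7997e+02 -3.0000e-02  8.3550e+01] F [-0.99 -0.58  0.1 ] tau [-0.03  0.03 -0.02] gap 85.4 grip 0
shift cm [-0.1  -0.08  5.71] turn [-0.03 -0.03 -0.05]
side 339 167
top 311 131
```

View pics/g.png

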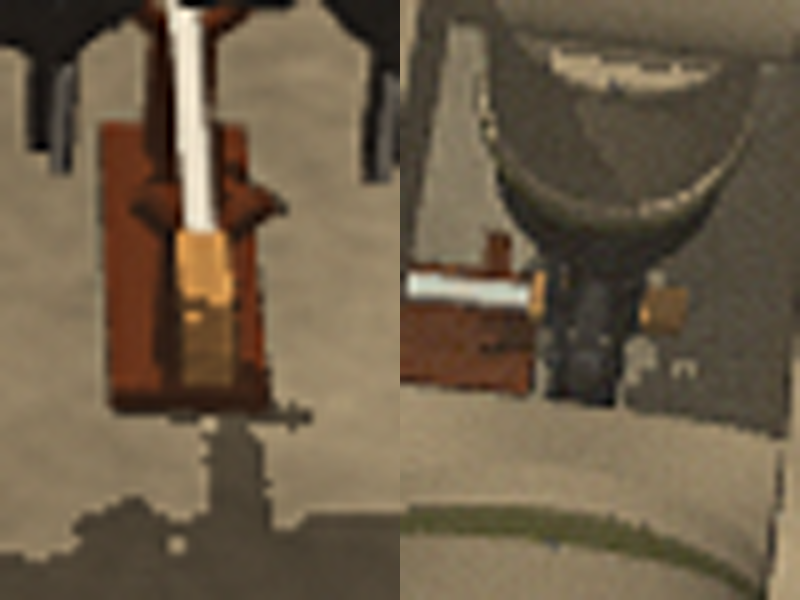

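The handle sits between the open fingers, at about (364,203) in the side view. I'll go down and grip.

>>> play_rows(motion=[[[-0.1,-0.1,1.5,0,0,0],[-0.1,-0.1,3.5,0,0,0],[-0.1,-0.1,5.2,0,0,0],[-0.1,-0.1,5.7,0,0,0],[-0.1,-0.1,5.7,0,0,0]]])

```text
time: 2.2
tool_pos: [615.1, -37.4, 41.9]
tcp_rot: [-179.9, 0.0, 83.4]
ft_force: [0.2, -0.8, 0.7]
finger_gap: 85.8
grip_force: 0.0
```

>>> play_rows(motion=[[[0,0,0,0,0,0],[0,0,0,0,0,0],[0,0,0,0,0,0],[0,0,0,0,0,0],[0,0,0,0,0,0]]], jaw=0, squeeze=60)

```text
time: 2.7
tool_pos: [617.1, -36.7, 43.9]
tcp_rot: [179.9, -0.0, 83.5]
ft_force: [1.7, 0.0, 3.4]
finger_gap: 14.9
grip_force: 61.2
```

>>> play_rows(motion=[[[0,0,0,0,0,0],[0,0,0,0,0,0],[0,0,0,0,0,0],[0,0,0,0,0,0],[0,0,0,0,0,0]]])

```text
time: 3.2
tool_pos: [617.1, -36.8, 43.8]
tcp_rot: [179.9, -0.0, 83.5]
ft_force: [2.8, -0.0, 3.1]
finger_gap: 15.0
grip_force: 61.2
```

```bash
python3 -c "
from h import *
delta([617.7,-33.8,42],83.6)"
```

```text
t 3.2 pos [617.1 -36.8  43.8] rot [179.93  -0.    83.45] F [ 2.76 -0.01  3.08] tau [ 0.19 -0.48 -0.1 ] gap 15.0 grip 61
shift cm [0.3  0.03 0.18] turn [ 0.07 -0.   -0.15]
```

>>> play_rows(motion=[[[0,0,-1,0,0,0],[0,0,-2.5,0,0,0],[0,0,-4.5,0,0,0],[-1.5,0.5,-6,0,0,0],[-4,2.0,-6,0,0,0]]])

```text
time: 3.7
tool_pos: [633.3, -78.7, 107.5]
tcp_rot: [179.8, 0.0, 83.6]
ft_force: [1.3, -0.0, 0.2]
finger_gap: 15.0
grip_force: 60.7
```

```bash
python3 -c "
from h import *
delta([459.5,-267.1,75],87.6)"
```

```text
t 3.7 pos [633.3 -78.7 107.5] rot [1.7977e+02 1.0000e-02 8.3590e+01] F [ 1.31 -0.04  0.16] tau [-0.04 -0.03 -0.01] gap 15.0 grip 61
shift cm [-20.66 -15.18   3.19] turn [ 0.23  0.02 -4.01]
```

>>> play_rows(motion=[[[-3.8,-2.8,0,0,0,-1],[-7.7,-5.7,0,0,0,-2],[-11.5,-8.5,0,0,0,-3],[-15.5,-11.4,1,0,0,-4],[-18.5,-13.5,2,0,0,-4]]])

```text
time: 4.2
tool_pos: [474.7, -249.9, 84.4]
tcp_rot: [180.0, 0.1, 87.4]
ft_force: [-0.5, 0.6, -0.8]
finger_gap: 15.1
grip_force: 60.7
```

>>> play_rows(motion=[[[-1.2,-1,0.6,0.2,0,0],[-2.1,-1.6,1.1,0.2,0,0],[-2.1,-1.6,1.1,0.2,0,0],[-2.1,-1.6,1.1,0.2,0,0],[-2.1,-1.6,1.1,0.2,0,0]]])

```text
time: 4.7
tool_pos: [460.8, -266.7, 72.9]
tcp_rot: [-179.8, 0.0, 87.5]
ft_force: [-0.2, 0.3, -0.6]
finger_gap: 15.0
grip_force: 60.7
```

```bash
python3 - <<'E'
from h import *
from bench import optics
delta([459.5,-267.1,18.8],87.6)
for n,(x,y) in {"side":(284,158),"top":(310,195)}.items():
    c=optics.snapshot(n)["pixels"][:,:,::-1]; cv2.imwrite(f'pics/{n}1.png',c)
    if n=='side': a,b=(270,165,70,100)[:2],(50,75)
    else: a,b=(313,195),(100,30)
    c=cv2.resize(c[a[1]:a[1]+b[1],a[0]:a[0]+b[0]],None,fx=8,fy=8,interpolation=2)
    if n=='side': S=c
    else: Tt=c
out=np.zeros((600,800,3),np.uint8)
out[:600,:400]=S; t=cv2.resize(Tt,None,fx=1,fy=1)
out[:240,400:]=t[:,:400]; out[300:540,400:]=t[:,400:]
cv2.imwrite('pics/pre.png',out)
E
```

```text
t 4.7 pos [ 460.8 -266.7   72.9] rot [-1.7985e+02  1.0000e-02  8.7540e+01] F [-0.2   0.29 -0.65] tau [-0.03 -0.01 -0.03] gap 15.0 grip 61
shift cm [-0.04 -0.12  5.41] turn [-0.15  0.01 -0.06]
```

View pics/pre.png

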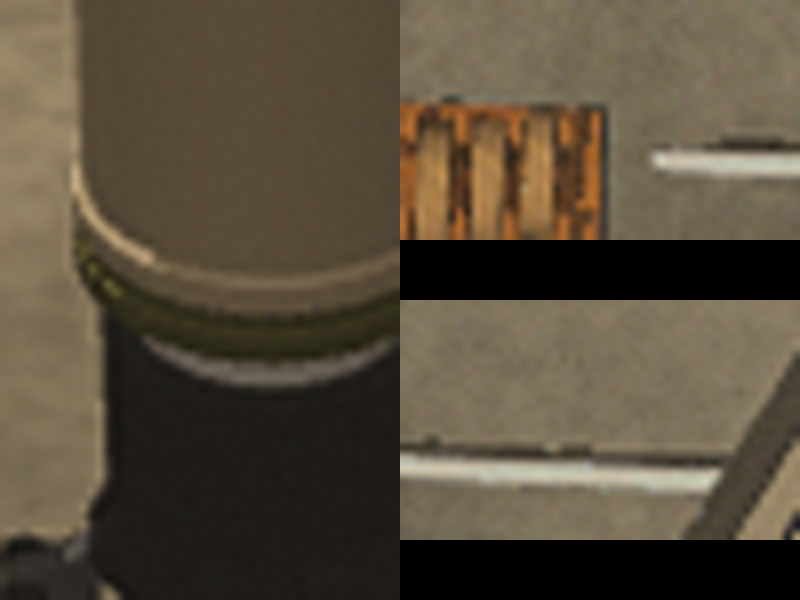

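```bash
cat >> h.py <<'E'
rp=np.array([470.347,5.690,0,87.72]); _a=np.deg2rad(rp[3]); M=np.array([[np.cos(_a),np.sin(_a),0],[-np.sin(_a),np.cos(_a),0],[0,0,1]])
def rodtop(img,u0,u1,z,v0,v1):
    "rod line from the top view, in rack frame"
    pts=[]
    for u in range(u0,u1):
        g=img[v0:v1,u].astype(float).min(1); w=np.clip(g-np.median(g)-25,0,None)
        if w.sum()>20: pts.append(M@(onz('top',(u,v0+(w*np.arange(v1-v0)).sum()/w.sum()),z)-rp[:3]))
    p=np.array(pts); k,b=np.polyfit(p[:,0],p[:,1],1)
    print('rod: n',len(p),'x',p[:,0].min().round(1),p[:,0].max().round(1),'yaw off deg',np.degrees(np.arctan(k)).round(2),'y at -60',(b-60*k).round(2),'y at xmax',(b+k*p[:,0].max()).round(2),'res',np.std(p[:,1]-k*p[:,0]-b).round(2))
E
python3 - <<'E'
from h import *
i=cv2.imread('pics/top1.png'); rodtop(i,340,403,91,207,224)
print(M@(world([460.8,-266.7,72.9,87.67],[3+210,-0.2,18.2])[0]-rp[:3]))
E
```

```text
rod: n 58 x -229.2 -62.2 yaw off deg -0.29 y at -60 -2.42 y at xmax -2.41 res 0.47
[-59.55442451  -1.68292827  91.1       ]
```

The top view shows the tip at about (344,215), just short of the rack's open end (column 338). The side view is blocked by the arm. Next I'll lower the rod to hole height.

>>> play_rows(motion=[[[0,0,1.5,0,0,-0.2],[0,0,3.2,0,0,-0.2],[0,0,4.8,0,0,-0.2],[0,0,5.4,0,0,-0.2],[0,0,5.4,0,0,-0.2]]])

```text
time: 5.3
tool_pos: [458.5, -266.4, 16.6]
tcp_rot: [-179.7, -0.1, 87.7]
ft_force: [0.3, -0.2, -0.1]
finger_gap: 14.8
grip_force: 60.7
```

>>> play_rows(motion=[[[0,0,0,0,0,0],[0,0,0,0,0,0],[0,0,0,0,0,0]]])

```text
time: 5.6
tool_pos: [460.1, -267.9, 19.3]
tcp_rot: [-179.9, 0.0, 87.7]
ft_force: [0.8, 0.5, -0.7]
finger_gap: 14.9
grip_force: 60.7
```

```bash
cat >> h.py <<'E'
def where(name=None,pic=True):
    from bench import sensors,optics
    s=sensors.sense(); p=s['tool_pos']; yaw=s['tcp_rot'][2]
    pitch=s['tcp_rot'][1]
    tip=M@(world([*p,yaw+.05],[213,-.2,18.2])[0]-rp[:3])
    print('t',round(s['time'],2),'tool',p.round(2),'rot',s['tcp_rot'].round(2),'tip(rack)',tip.round(2),'F rack',(M@s['ft_force']).round(2),'tau',(M@s['wrist_torque']).round(3))
    if pic: return optics.snapshot('top')['pixels'][:,:,::-1].copy()
E
python3 - <<'E'
from h import *
i=where(); cv2.imwrite('pics/t2.png',i); rodtop(i,338,403,37,208,226)
E
```

```text
t 5.6 tool [ 460.13 -267.86   19.26] rot [-1.7988e+02  5.0000e-02  8.7660e+01] tip(rack) [-60.74  -0.92  37.46] F rack [ 0.57 -0.76 -0.68] tau [0.034 0.094 0.02 ]
rod: n 56 x -240.5 -62.2 yaw off deg 0.79 y at -60 -0.47 y at xmax -0.5 res 3.45
```

```bash
python3 - <<'E'
from h import *
i=cv2.imread('pics/t2.png')
for a,b in((342,360),(350,385),(342,390)): rodtop(i,a,b,37,211,223)
E
```

```text
rod: n 16 x -108.4 -62.2 yaw off deg -0.87 y at -60 -1.78 y at xmax -1.75 res 0.26
rod: n 35 x -185.3 -80.7 yaw off deg -0.27 y at -60 -1.55 y at xmax -1.45 res 0.3
rod: n 46 x -200.6 -62.2 yaw off deg -0.28 y at -60 -1.59 y at xmax -1.58 res 0.32
```

>>> play_rows(motion=[[[0.7,0.06,0.02,0,0,0],[1.4,0.06,0.03,0,0,0],[2.1,0.06,0.03,0,0,0],[2.6,0.06,0.03,0,0,0],[2.6,0.06,0.03,0,0,0]]])

```text
time: 6.15
tool_pos: [461.1, -240.5, 17.9]
tcp_rot: [-179.8, -0.0, 87.7]
ft_force: [-0.1, -0.8, -0.8]
finger_gap: 14.9
grip_force: 60.7
```

```bash
python3 - <<'E'
from h import *
i=where(); cv2.imwrite('pics/t3.png',i)
for a,b in((342,360),(350,385),(342,390)): rodtop(i,a,b,37,211,223)
E
```

```text
t 6.15 tool [ 461.1  -240.47   17.95] rot [-1.7978e+02 -2.0000e-02  8.7710e+01] tip(rack) [-33.34  -0.6   36.15] F rack [-0.84  0.02 -0.8 ] tau [-0.067  0.087 -0.014]
rod: n 18 x -108.4 -56.1 yaw off deg 0.26 y at -60 -0.79 y at xmax -0.77 res 0.31
rod: n 35 x -185.3 -80.8 yaw off deg -0.21 y at -60 -1.01 y at xmax -0.93 res 0.29
rod: n 46 x -194.5 -56.1 yaw off deg -0.16 y at -60 -0.95 y at xmax -0.96 res 0.28
```

>>> play_rows(motion=[[[0.2,0.05,-0.02,0,0,0],[0.4,0.05,-0.02,0,0,0],[0.6,0.05,-0.02,0,0,0],[0.8,0.05,-0.02,0,0,0],[0.9,0.05,-0.02,0,0,0]]])

```text
time: 6.7
tool_pos: [462.0, -232.3, 18.2]
tcp_rot: [-179.8, -0.0, 87.7]
ft_force: [-0.8, 0.2, -0.4]
finger_gap: 14.7
grip_force: 60.7
```

>>> play_rows(motion=[[[0.1,0,0,0,0,0],[0.2,0,0,0,0,0],[0.3,0,0,0,0,0],[0.4,0,0,0,0,0],[0.4,0,0,0,0,0]]])

```text
time: 7.2
tool_pos: [462.1, -228.4, 18.2]
tcp_rot: [-179.8, -0.0, 87.7]
ft_force: [-0.0, 0.2, -0.6]
finger_gap: 14.9
grip_force: 60.7
```

```bash
python3 - <<'E'
from h import *
i=where(); cv2.imwrite('pics/t4.png',i)
for a,b in((350,385),): rodtop(i,a,b,37,211,223)
E
```

```text
t 7.2 tool [ 462.14 -228.36   18.21] rot [-1.7979e+02 -1.0000e-02  8.7660e+01] tip(rack) [-21.19  -1.34  36.41] F rack [ 0.22  0.03 -0.6 ] tau [-0.003  0.079  0.012]
rod: n 34 x -182.2 -80.7 yaw off deg -0.11 y at -60 -1.55 y at xmax -1.51 res 0.4
```

>>> play_rows(motion=[[[0.3,0,0,0,0,0],[0.6,-0.02,0,0,0,0],[0.9,-0.04,0,0,0,0],[1.2,-0.08,0,0,0,0],[1.3,-0.1,0,0,0,0]]])

```text
time: 7.75
tool_pos: [461.6, -215.0, 18.2]
tcp_rot: [-179.8, -0.0, 87.7]
ft_force: [-0.2, -0.2, -1.1]
finger_gap: 15.4
grip_force: 60.7
```

>>> play_rows(motion=[[[0.2,-0.03,0,0,0,0],[0.4,-0.05,0,0,0,0],[0.6,-0.05,0,0,0,0],[0.8,-0.05,0,0,0,0],[0.8,-0.05,0,0,0,0]]])

```text
time: 8.25
tool_pos: [461.5, -207.2, 18.2]
tcp_rot: [-179.8, -0.0, 87.7]
ft_force: [0.3, 0.2, -0.9]
finger_gap: 14.7
grip_force: 60.7
```

```bash
python3 - <<'E'
from h import *
i=where(); cv2.imwrite('pics/t4.png',i)
for a,b in((345,375),): rodtop(i,a,b,37,211,223)
E
```

```text
t 8.25 tool [ 461.53 -207.19   18.22] rot [-179.8    -0.     87.67] tip(rack) [-0.06  0.14 36.42] F rack [ 0.18 -0.24 -0.93] tau [-0.013  0.053  0.004]
rod: n 30 x -154.6 -65.4 yaw off deg -0.35 y at -60 -0.19 y at xmax -0.16 res 0.3
```

>>> play_rows(motion=[[[0.3,-0.03,0,0,0,0],[0.6,-0.07,0,0,0,0],[0.9,-0.12,0,0,0,0],[1.1,-0.15,0,0,0,0],[1.2,-0.17,0,0,0,0]]])

```text
time: 8.8
tool_pos: [460.3, -195.0, 18.2]
tcp_rot: [-179.8, -0.0, 87.7]
ft_force: [0.1, 0.5, -0.8]
finger_gap: 14.8
grip_force: 60.7
```

>>> play_rows(motion=[[[0.2,-0.03,0,0,0,0],[0.4,-0.05,0,0,0,0],[0.6,-0.05,0,0,0,0],[0.8,-0.05,0,0,0,0],[0.8,-0.05,0,0,0,0]]])

```text
time: 9.3
tool_pos: [460.1, -187.1, 18.2]
tcp_rot: [-179.8, -0.0, 87.7]
ft_force: [0.5, 0.3, -0.2]
finger_gap: 14.6
grip_force: 60.7
```

```bash
python3 - <<'E'
from h import *
i=where(); cv2.imwrite('pics/t5.png',i)
for a,b in((342,365),): rodtop(i,a,b,37,211,223)
E
```

```text
t 9.3 tool [ 460.14 -187.11   18.22] rot [-1.798e+02 -1.000e-02  8.767e+01] tip(rack) [19.95  2.31 36.42] F rack [ 0.34 -0.44 -0.17] tau [-0.002  0.034  0.005]
rod: n 23 x -123.9 -56.2 yaw off deg 0.02 y at -60 2.26 y at xmax 2.27 res 0.29
```

>>> play_rows(motion=[[[0.4,-0.02,0,0,0,0],[0.8,-0.02,0,0,0,0],[1.2,-0.02,0,0,0,0],[1.6,-0.02,0,0,0,0],[2.0,-0.02,0,0,0,0]]])

```text
time: 9.85
tool_pos: [460.8, -167.0, 18.3]
tcp_rot: [-179.8, 0.0, 87.7]
ft_force: [0.2, -0.8, -0.8]
finger_gap: 14.7
grip_force: 60.7
```

>>> play_rows(motion=[[[0.5,0.05,0,0,0,0],[1.1,0.1,0,0,0,0],[1.7,0.1,0,0,0,0],[2.3,0.1,0,0,0,0],[2.6,0.1,0,0,0,0]]])

```text
time: 10.35
tool_pos: [462.8, -140.7, 18.2]
tcp_rot: [-179.8, -0.0, 87.7]
ft_force: [0.7, 0.8, -1.2]
finger_gap: 15.1
grip_force: 60.7
```

>>> play_rows(motion=[[[0.4,0,0,0,0,0],[0.8,0,0,0,0,0],[1.1,0,0,0,0,0],[1.3,0,0,0,0,0],[1.3,0,0,0,0,0]]])

```text
time: 10.85
tool_pos: [463.4, -128.3, 18.3]
tcp_rot: [-179.8, -0.0, 87.7]
ft_force: [0.5, 0.4, -0.7]
finger_gap: 14.7
grip_force: 60.7
```

```bash
python3 - <<'E'
from h import *
i=where(); cv2.imwrite('pics/t6.png',i)
cv2.imwrite('pics/t6c.png',cv2.resize(i[200:232,265:345],None,fx=9,fy=9,interpolation=2))
E
```

```text
t 10.85 tool [ 463.36 -128.26   18.25] rot [-179.8    -0.     87.67] tip(rack) [78.88  1.45 36.45] F rack [ 0.44 -0.49 -0.65] tau [0.016 0.076 0.046]
```

View pics/t6c.png

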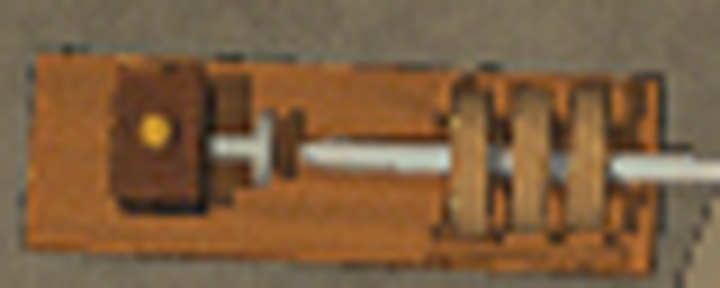

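The top view shows the rod through all three wheels. The tip is at about (298,217), roughly 9 mm short of the plunger disc at column 294. I'll feel forward from here.

>>> play_rows(motion=[[[0.2,0,0,0,0,0],[0.4,0,0,0,0,0],[0.6,0,0,0,0,0],[0.7,0,0,0,0,0],[0.7,0,0,0,0,0]]])

```text
time: 11.4
tool_pos: [463.6, -121.3, 18.2]
tcp_rot: [-179.8, -0.0, 87.7]
ft_force: [-0.6, -0.7, -0.9]
finger_gap: 14.7
grip_force: 60.7
```

>>> play_rows(motion=[[[0.1,0,0,0,0,0],[0.2,0,0,0,0,0],[0.2,0,0,0,0,0],[0.2,0,0,0,0,0]]])

```text
time: 11.8
tool_pos: [463.8, -119.5, 18.3]
tcp_rot: [-179.8, 0.0, 87.7]
ft_force: [0.0, -0.2, -0.6]
finger_gap: 15.2
grip_force: 60.7
```

```bash
python3 -c "
from h import *
where()"
```

```text
t 11.8 tool [ 463.75 -119.46   18.28] rot [-179.8     0.     87.66] tip(rack) [87.69  1.36 36.48] F rack [-0.23 -0.03 -0.64] tau [0.016 0.058 0.019]
```

>>> play_rows(motion=[[[0.1,0,0,0,0,0],[0.2,0,0,0,0,0],[0.2,0,0,0,0,0],[0.2,0,0,0,0,0]]])

```text
time: 12.25
tool_pos: [463.8, -117.5, 18.3]
tcp_rot: [-179.8, 0.0, 87.7]
ft_force: [-0.8, -0.2, -0.8]
finger_gap: 14.5
grip_force: 60.7
```

>>> play_rows(motion=[[[0.1,0,0,0,0,0],[0.2,0,0,0,0,0],[0.2,0,0,0,0,0],[0.2,0,0,0,0,0]]])

```text
time: 12.65
tool_pos: [464.0, -115.6, 18.3]
tcp_rot: [-179.8, 0.0, 87.7]
ft_force: [-0.3, -3.7, 0.1]
finger_gap: 14.9
grip_force: 60.7
```

```bash
python3 -c "
from h import *
where()"
```

```text
t 12.65 tool [ 463.97 -115.61   18.32] rot [-1.7981e+02  2.0000e-02  8.7660e+01] tip(rack) [91.54  1.31 36.52] F rack [-3.69  0.18  0.12] tau [0.015 0.46  0.013]
```

>>> play_rows(motion=[[[0.1,0,0,0,0,0],[0.1,0,0,0,0,0],[0.1,0,0,0,0,0],[0.1,0,0,0,0,0],[0.1,0,0,0,0,0]]])

```text
time: 13.2
tool_pos: [464.0, -114.6, 18.3]
tcp_rot: [-179.8, 0.0, 87.7]
ft_force: [0.1, -3.0, -0.8]
finger_gap: 14.7
grip_force: 60.7
```

>>> play_rows(motion=[[[0,0,0,0,0,0],[0,0,0,0,0,0]]])

```text
time: 13.4
tool_pos: [464.0, -114.5, 18.3]
tcp_rot: [-179.8, 0.0, 87.7]
ft_force: [-0.2, -3.7, -0.5]
finger_gap: 14.7
grip_force: 60.7
```

```bash
python3 -c "
from h import *
i=where(); cv2.imwrite('pics/t7.png',i)
delta([0,0,0],87.6)"
```

```text
t 13.4 tool [ 463.98 -114.5    18.3 ] rot [-179.8     0.     87.66] tip(rack) [92.65  1.33 36.5 ] F rack [-3.66  0.07 -0.51] tau [-0.065  0.691 -0.021]
t 13.45 pos [ 464.  -114.5   18.3] rot [-179.8     0.     87.65] F [-0.35 -4.32 -0.78] tau [-0.62 -0.02 -0.01] gap 14.9 grip 61
shift cm [  9.54 -46.82   1.99] turn [-0.2   0.    0.05]
```

>>> play_rows(motion=[[[-0.2,0,0,0,0,0],[-0.4,0,0,0,0,0],[-0.6,0,-0.1,0,0,0],[-0.6,0,-0.3,0,0,0],[-0.6,0,-0.6,0,0,0]]])

```text
time: 13.95
tool_pos: [463.4, -120.2, 24.2]
tcp_rot: [-179.8, -0.0, 87.7]
ft_force: [-0.0, 0.3, -1.0]
finger_gap: 14.9
grip_force: 60.6
```

>>> play_rows(motion=[[[0,0,-0.4,0,0,0],[0,0,-0.8,0,0,0],[0,0,-1.3,0,0,0],[0,0,-1.8,0,0,0],[0,0,-2.3,0,0,0]]])

```text
time: 14.45
tool_pos: [463.9, -120.5, 47.8]
tcp_rot: [-179.8, 0.0, 87.7]
ft_force: [-0.4, 0.2, -1.0]
finger_gap: 15.1
grip_force: 60.6
```

```bash
python3 -c "
from h import *
i=where(); cv2.imwrite('pics/t8.png',i)"
```

```text
t 14.45 tool [ 463.9  -120.46   47.83] rot [-179.82    0.     87.66] tip(rack) [86.69  1.18 66.03] F rack [ 0.22  0.42 -0.96] tau [-0.052  0.144  0.04 ]
```

>>> play_rows(motion=[[[0,0,-1,0,0,0],[0,0,-2.5,0,0,0],[0,0,-4.2,0,0,0],[0,0,-5.7,0,0,0],[0,0,-6.2,0,0,0]]])

```text
time: 15.0
tool_pos: [465.2, -120.9, 111.6]
tcp_rot: [-180.0, 0.1, 87.7]
ft_force: [1.2, 0.3, -1.5]
finger_gap: 14.8
grip_force: 60.6
```

>>> play_rows(motion=[[[0,0,0,0,0,0],[0,0,0,0,0,0],[0,0,0,0,0,0]]])

```text
time: 15.3
tool_pos: [463.3, -120.2, 108.3]
tcp_rot: [-179.7, -0.0, 87.7]
ft_force: [0.2, 1.0, -1.2]
finger_gap: 14.7
grip_force: 60.6
```

```bash
python3 -c "
from h import *
i=where(); cv2.imwrite('pics/t9.png',i)
delta([615.8,-48.7,110],83.45)"
```

```text
t 15.3 tool [ 463.32 -120.22  108.25] rot [-1.7971e+02 -3.0000e-02  8.7650e+01] tip(rack) [ 86.91   1.75 126.45] F rack [ 1.02 -0.13 -1.15] tau [-0.043  0.18  -0.033]
t 15.35 pos [ 463.4 -120.2  108.3] rot [-1.7971e+02 -3.0000e-02  8.7660e+01] F [-0.19  0.16 -1.49] tau [-0.1   0.01  0.06] gap 14.4 grip 61
shift cm [ 7.77 14.94 -0.24] turn [-0.29 -0.02  4.21]
```

>>> play_rows(motion=[[[0.5,1,0,0,0,0.4],[1.3,2.5,0,0,0,0.8],[2.2,4.2,0,0,0,1.2],[3.1,6,0,0,0,1.7],[4,7.7,0,0,0,2.2]]])

```text
time: 15.85
tool_pos: [543.8, -82.8, 108.5]
tcp_rot: [-179.8, -0.0, 85.4]
ft_force: [0.2, -0.4, -1.3]
finger_gap: 14.9
grip_force: 60.6
```

>>> play_rows(motion=[[[0.9,1.7,0,0,0,0.5],[1.8,3.5,0,0,0,1],[2.6,5.2,0,0,0,1.4],[3.3,6.4,0,0,0,1.8],[3.7,7.2,0,0,0,2]]])

```text
time: 16.35
tool_pos: [618.3, -51.4, 108.0]
tcp_rot: [-179.8, -0.0, 83.5]
ft_force: [-1.0, 0.5, -1.4]
finger_gap: 14.5
grip_force: 60.6
```

>>> play_rows(motion=[[[0,0,0,0,0,0],[0,0,0,0,0,0],[0,0,0,0,0,0],[0,0,0,0,0,0]]])

```text
time: 16.75
tool_pos: [616.9, -52.8, 108.8]
tcp_rot: [-179.8, 0.0, 83.4]
ft_force: [0.3, -0.3, -1.5]
finger_gap: 14.9
grip_force: 60.6
```

```bash
python3 - <<'E'
from h import *
from bench import optics
delta([615.8,-48.7,60],83.45)
c=[]
for n,w,hh in(("side",50,75),("top",90,60)):
    o=optics.snapshot(n)["pixels"][:,:,::-1]; cv2.imwrite(f'pics/{n}9.png',o)
    if n=='side': c.append(cv2.resize(o[140:215,335:385],None,fx=8,fy=8,interpolation=2))
    else: c.append(cv2.resize(o[140:215,265:315],None,fx=8,fy=8,interpolation=2))
cv2.imwrite('pics/p9.png',np.hstack(c))
E
```

```text
t 16.75 pos [616.9 -52.8 108.8] rot [-1.7979e+02  2.0000e-02  8.3430e+01] F [ 0.28 -0.28 -1.55] tau [-0.13  0.05 -0.03] gap 14.9 grip 61
shift cm [ 0.39 -0.13  4.88] turn [-0.21  0.02 -0.02]
```

View pics/p9.png

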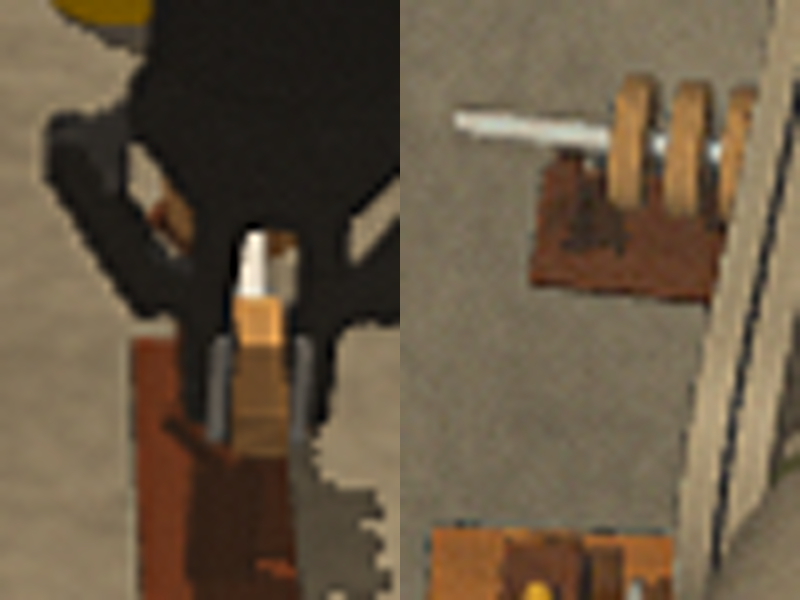

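The top view shows the three wheels on the rod at about columns 294, 301 and 308, over the stand. I'll lower it now.

>>> play_rows(motion=[[[0.1,-0.1,1,0,0,0],[0.1,-0.1,2.2,0,0,0],[0.1,-0.1,3.5,0,0,0],[0.1,-0.1,4.5,0,0,0],[0.1,-0.1,5,0,0,0]]])

```text
time: 17.35
tool_pos: [614.9, -51.2, 56.3]
tcp_rot: [-179.6, 0.0, 83.5]
ft_force: [-1.0, -0.1, -1.9]
finger_gap: 15.0
grip_force: 60.6
```

>>> play_rows(motion=[[[0,0,0,0,0,0],[0,0,0,0,0,0],[0,0,0,0,0,0],[0,0,0,0,0,0]]])

```text
time: 17.75
tool_pos: [616.8, -51.4, 59.5]
tcp_rot: [-179.9, 0.0, 83.5]
ft_force: [-0.3, 0.5, -0.9]
finger_gap: 14.7
grip_force: 60.6
```

```bash
python3 - <<'E'
from h import *
from bench import optics
delta([615.5,-51.7,44],83.45)
c=[]
for n,x,y in(("side",335,140),("top",265,140)):
    o=optics.snapshot(n)["pixels"][:,:,::-1]; cv2.imwrite(f'pics/{n}10.png',o)
    c.append(cv2.resize(o[y:y+75,x:x+50],None,fx=8,fy=8,interpolation=2))
cv2.imwrite('pics/p10.png',np.hstack(c))
E
```

```text
t 17.75 pos [616.8 -51.4  59.5] rot [-1.7987e+02  2.0000e-02  8.3460e+01] F [-0.32  0.52 -0.88] tau [-0.14  0.06  0.04] gap 14.7 grip 61
shift cm [-0.04 -0.12  1.55] turn [-0.13  0.02  0.01]
```

View pics/p10.png

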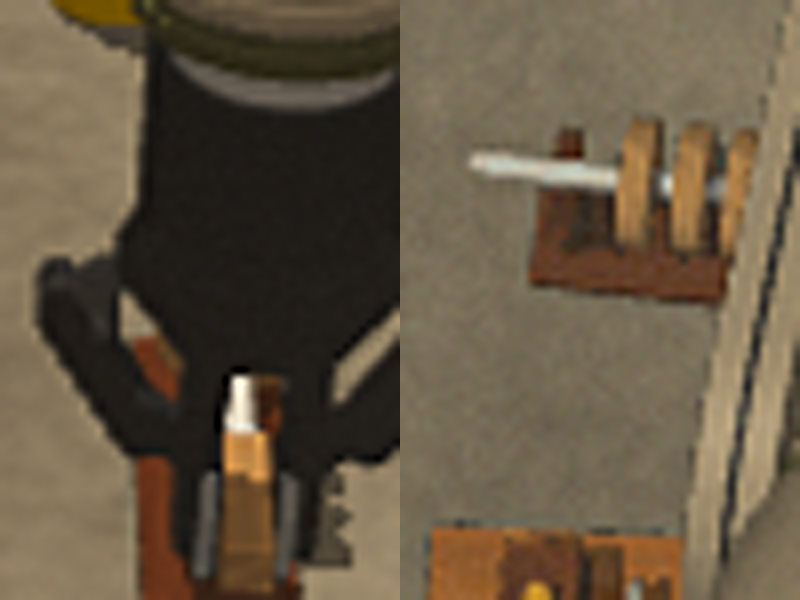

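Wheel2 (crop columns 615–662) clears the far upright (555–582) by about 12 mm. I'll lower the rod into the notches.

>>> play_rows(motion=[[[0,-0.05,0.4,0,0,0],[0,-0.1,0.8,0,0,0],[0,-0.1,1.2,0,0,0],[0,-0.1,1.4,0,0,0],[0,-0.1,1.4,0,0,0]]])

```text
time: 18.35
tool_pos: [615.2, -51.2, 44.5]
tcp_rot: [-179.8, 0.0, 83.4]
ft_force: [0.3, -0.5, -1.4]
finger_gap: 14.8
grip_force: 60.6
```

```bash
python3 -c "
from h import *
delta([615.5,-51.7,44],83.45)"
```

```text
t 18.35 pos [615.2 -51.2  44.5] rot [-1.798e+02  1.000e-02  8.345e+01] F [ 0.26 -0.49 -1.39] tau [-0.13 -0.03 -0.03] gap 14.8 grip 61
shift cm [-0.04  0.03  0.05] turn [-0.2   0.01 -0.  ]
```

>>> play_rows(motion=[[[0,0.03,0.05,0,0,0],[0,0.03,0.08,0,0,0],[0,0.03,0.08,0,0,0],[0,0.03,0.08,0,0,0]]])

```text
time: 18.75
tool_pos: [615.6, -51.3, 44.1]
tcp_rot: [-179.8, 0.0, 83.5]
ft_force: [-0.2, 0.1, 0.5]
finger_gap: 15.5
grip_force: 60.8
```

```bash
python3 -c "
from h import *
delta([615.5,-51.7,44],83.45)"
```

```text
t 18.75 pos [615.6 -51.3  44.1] rot [-1.7981e+02  1.0000e-02  8.3460e+01] F [-0.18  0.13  0.48] tau [-0.04 -0.02  0.1 ] gap 15.5 grip 61
shift cm [-0.04 -0.01  0.01] turn [-0.19  0.01  0.01]
```

>>> play_rows(motion=[[[0,0,0,0,0,0],[0,0,0,0,0,0],[0,0,0,0,0,0],[0,0,0,0,0,0],[0,0,0,0,0,0]]], jaw=0.6, squeeze=20)

```text
time: 19.25
tool_pos: [615.5, -51.3, 44.0]
tcp_rot: [-179.8, 0.0, 83.5]
ft_force: [0.8, -0.7, -0.5]
finger_gap: 51.2
grip_force: 0.0
```

>>> play_rows(motion=[[[0,0,-0.6,0,0,0],[0,0,-2,0,0,0],[0,0,-5,0,0,0],[0,0,-9,0,0,0],[-2,0,-13,0,0,0]]])

```text
time: 19.75
tool_pos: [613.6, -69.4, 176.4]
tcp_rot: [-179.8, -0.0, 83.6]
ft_force: [1.1, -0.3, 0.3]
finger_gap: 51.4
grip_force: 0.0
```

>>> play_rows(motion=[[[-4,-3,-1,0,0,0],[-8,-6,-1,0,0,0],[-12,-10,-1,0,0,0],[-16,-14,-1,0,0,0],[-20,-18,-1,0,0,0]]])

```text
time: 20.25
tool_pos: [427.0, -237.6, 186.2]
tcp_rot: [-179.9, 0.1, 83.5]
ft_force: [0.5, -1.7, -0.3]
finger_gap: 51.4
grip_force: 0.0
```

```bash
python3 - <<'E'
from h import *
from bench import optics
c=[]
for n,x,y in(("side",345,145),("top",265,145)):
    o=optics.snapshot(n)["pixels"][:,:,::-1]; cv2.imwrite(f'pics/{n}11.png',o)
    w=40 if n=='side' else 90
    c.append(cv2.resize(o[y:y+75,x:x+w],None,fx=6,fy=6,interpolation=2))
cv2.imwrite('pics/p11.png',np.hstack(c))
E
```

```text
(no output)
```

View pics/p11.png

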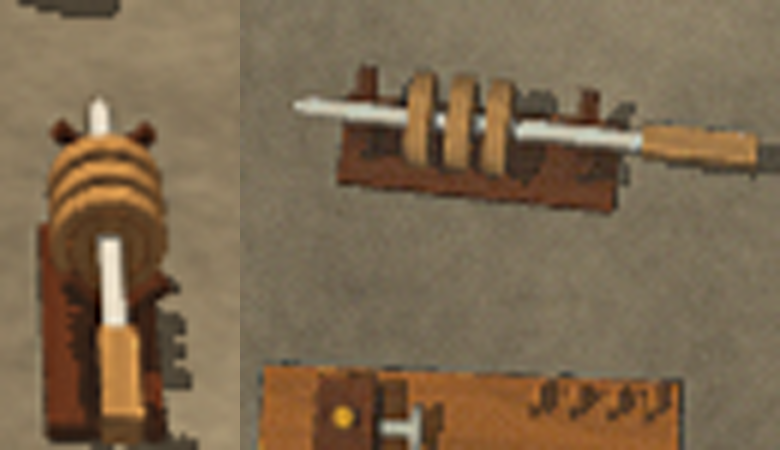

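The rod rests in both notches. The wheels are at crop columns 420, 460 and 497, between the uprights at 367 and 590. The rod's middle is about 9 mm off centre, against a 15 mm limit.

```bash
python3 -c "
from bench import job
print(job.hand_in())"
```

```text
the job is handed in; nothing more can be done
None
```

The job is handed in, with no verdict returned: the rod went through all three wheels, pressed the plunger with about 4 N, and now lies released in both stand notches with the wheels hanging between the uprights.

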